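Hold a railway coach over its place in the train

ROBOT

A 6-joint arm with a two-finger parallel gripper is mounted at the origin on the work surface. World frame = base frame: x ahead of the robot, y to its left, z up, the work surface at z = 0. Lengths are in mm, angles in degrees, forces in N, time in s.
With the tool pointing down it reaches from about 300 to 850 mm from the base axis. Payload 4.2 kg.
Tool frame: the origin (TCP) lies midway between the tips of the shut fingers; the grasp point (between the pads) lies 19 mm behind it (pinch_z is the distance from the TCP to the grasp point, in mm); z points along the fingers, y is the line along which they close (so a half turn about z gives the same grasp; the last joint's range is limited). The gripper opens to 91 mm and grips with 3 to 60 N. Pads are 32 mm wide; open, the fingers measure 118 mm over their backs; the gripper's body (76 mm by 178 mm) begins 60 mm behind the grasp point.
Start: joints at [75.917, 18.312, 89.639, -0, 72.044, -1.146], TCP at [128.736, 560.42, 213.976] pointing down, gripper open.
Joint ranges: [-177.97, 177.97], [-48.28, 115.42], [12.27, 149.76], [-77.06, 257.06], [2.81, 150.46], [-146.56, 146.56]. Speed limits (degrees/s): [147.25, 147.25, 180, 180, 180, 180].

INTERFACE

Orientations are given as [roll, pitch, yaw] about the fixed x, y, z axes, in that order (R = Rz(yaw) Ry(pitch) Rx(roll)).
In Python, from workcell import * gives the robot as it stands.
- The arm moves only by the tool step_arm, never from a script. Its argument "steps" is a list of rows, each a list of 7 numbers: the turn, a rotation vector about the tool's x, y, z in degrees, then the shift along the tool's x, y, z in mm, then the opening, from 0 (shut) to 1 (fully open). In form: [[rx, ry, rz, x, y, z, hand], ...]. A call has exactly 8 rows; each row shifts and turns the commanded pose from where the row before left it, along the tool's axes as they then stand; what a row does not reach is not made up. A row lasts 1/8 s, in which the tool goes at most 62.5 mm and 10.7 degrees, less where a joint would pass 70% of its speed; a pose out of reach is approached as far as the arm can. A call is refused whole if a number of a shift passes 62.5 or a number of a turn 10.7, either way. A call with a gripper value outside its range is refused whole. The fingers move at their own pace and stop on an object; "force" is the grip in N (left out, the last holds). Time passes only in rows, so rows that do not move let the fingers close, or fill a call up. It gives the time, the measured TCP pose, the force, the opening and the grip force at its end, in the units of the state.
- state(): the state, without advancing time (a new reading comes with each control period).
- grab_frame(name): name is "scene" or "top" or "wrist"; returns a dict with "image" (420x560x3 uint8, blue, green, red), "fovy" (degrees; the focal length in pixels is half the picture's height over the tangent of half this angle, whatever the lens; pixels are square), "cx", "cy" (the principal point, pixels), "dist" ([k1, k2, p1, p2, k3] as OpenCV has them; the pictures are not rectified), "origin" and "rotation" of the camera in the world; the wrist camera has in their place "tool_from_camera" (4x4, takes a point from camera to tool coordinates, whose origin is the TCP and whose axes are the flange's). Camera axes: x right, y down, z forward; pixel columns grow to the right and rows downward; lengths in mm; the calibration is good to about 2 mm. A picture is of the moment at which its call begins: read the wrist's pose just before it. There is no depth.
- job_done(): hands the job in; it is judged then, once.
The state is a dict: "time_s": time; "qpos": joint angles; "qvel": joint speeds; "effort": joint torques, N m; "ee_pos": TCP position; "ee_rot": TCP orientation; "force": force on the tool from outside, world axes, zero at the start; "torque": the same for the moment, N m; "gripper_width": finger opening in mm; "gripper_force": force on a finger pad.
Only numpy, scipy, OpenCV 4.12 (cv2) and the standard library are available. Lean on these libraries where they do the work, as an engineer would, in place of code of your own. Each camera call takes 0.05 s, during which the arm holds its last target. There are 200 camera calls.

TASK

On the model railway, pick up the passenger coach (the long roofed one standing on the bare board), lift it over the station and hold it over the gap in the train, midway between the locomotive and the short van, so that I can couple it up and guide it onto the rails by hand. Finish still holding it still and level, in line with the track, wheels directly over the rails and hovering about 8 mm above them, touching nothing but your gripper. Do not bump the station or shift the locomotive, the van or the open wagon.

Things in the scene. Friction and masses are not known exactly. Their poses are not given: they have to be found in the camera images.
- coach: Passenger coach: red box, grey roof, six windows a side; 150 long (x), 46 wide (y), 70 high (z), 170 to 340 g. Stands on its wheels on the board. Origin: mid-length and mid-width, at the wheel bottoms; z up; both ends alike. Grip the flat sides (20 to 60 above the origin) across the width at mid-length, its centre of mass. Wheels 33 apart across; buffers stick out 9 at each end.
- wagon: The open goods wagon, a bystander: red open-topped box without a roof, 110 long (x), 46 wide (y), 42 high. It stands on the bare board near the coach; which of the two is nearer to the station varies. Origin at mid-length and width at the wheel bottoms, x along its length. To be left alone.
- track: The straight track fixed to the board, 620 long, 62 wide; two steel rails 33 apart (centre to centre) whose tops are 12 above the board. Origin on the board, on the track's centre line; x along the rails (it reaches 340 to +x and 280 to -x), y across.
- station: Station, fixed between the bare board and the track, parallel to the track, its middle line 150 from the track's: platform 300 long (x) by 90 wide (y), canopy 74 wide, its top 80 above the board, and mid-way a gabled building 150 long, ridge about 127 and chimney 135 above the board. Origin on the board under its middle.
- loco: The black steam locomotive, loose on the rails: 160 long (x), 46 wide, 75 high, the chimney end at +x. Origin at mid-length and width at the wheel bottoms (rail tops), x along the track. To be left alone.
- van: The short red roofed van, loose on the rails on the -x side of the gap: 100 long (x), 46 wide, 70 high. Origin at mid-length and width at the wheel bottoms, x along the track. To be left alone.
- gap (a point): The middle of the 210 long gap between the locomotive and the van: a point on the track's centre line at the height of the rail tops; x along the rails, y across them, z up. The coach's origin belongs about 8 above this point, its x axis along this x axis (either way round).
Things that resemble listed ones, but are neither listed nor needed, are in the scene too. Leave any green or yellow look-alike of the coach alone.

How it is judged:
By the outcome, as a careful person would: the job done as asked, in the order asked, and still so for the second after the job is handed in, while the arm keeps its last pose, push and grip.
It also fails if it takes over 45 s, if anything falls off the work surface, if the arm or the gripper's body presses on something with over 40 N, if the wrist force passes 120 N, or if a joint passes its speed limit or range.

## Working session

There is one attempt and no reset: what is moved stays moved. The work goes in short steps, Python scripts to look and compute and a tool call to move; the robot and the scene stay as the last step left them, time stands still between calls to the robot, and variables do not carry over. Pictures are saved under pics/ and viewed, at most 13 in all, crops included, and the job is handed in when it is done.

Besides the shell and the picture viewer there is one more tool, called after "Emit:" by a JSON object that holds its "op" and its "data". step_arm: Moves the arm, as the interface text tells. Its arguments: {"type":"object","properties":{"steps":{"type":"array","items":{"type":"array","items":{"type":"number"}}},"force":{"type":"number"}},"required":["steps"]}

```bash
mkdir -p pics
cat > h.py <<'E'
import numpy as np, cv2, json, pickle
from scipy.spatial.transform import Rotation as R
from workcell import *
def cam(name):
    s=state(); f=grab_frame(name); h=f["image"].shape[0]
    F=h/2/np.tan(np.radians(f["fovy"])/2)
    K=np.array([[F,0,f["cx"]],[0,F,f["cy"]],[0,0,1.]])
    if name=="wrist":
        T=np.array(f["tool_from_camera"]); Rt=R.from_euler("xyz",s["ee_rot"],degrees=True).as_matrix()
        o=Rt@T[:3,3]+s["ee_pos"]; r=Rt@T[:3,:3]
    else: o=np.array(f["origin"]); r=np.array(f["rotation"])
    c=dict(K=K,d=np.array(f["dist"],float),o=o,r=r); return f["image"],c
def save(n,name):
    im,c=cam(name); cv2.imwrite(f"pics/{n}.png",im); pickle.dump(c,open(f"pics/{n}.pkl","wb")); return im,c
def load(n): return cv2.imread(f"pics/{n}.png"),pickle.load(open(f"pics/{n}.pkl","rb"))
def rays(c,px):
    u=cv2.undistortPoints(np.array(px,float).reshape(-1,1,2),c["K"],c["d"]).reshape(-1,2)
    d=np.c_[u,np.ones(len(u))]@c["r"].T; return d/np.linalg.norm(d,axis=1)[:,None]
def onz(c,px,z):
    d=rays(c,px); return c["o"]+d*((z-c["o"][2])/d[:,2])[:,None]
def proj(c,P):
    P=np.array(P,float).reshape(-1,3); Rw=c["r"].T; rv,_=cv2.Rodrigues(Rw)
    return cv2.projectPoints(P,rv,-Rw@c["o"],c["K"],c["d"])[0].reshape(-1,2)
def tri(views):
    A=np.zeros((3,3));b=np.zeros(3)
    for c,p in views:
        d=rays(c,[p])[0];M=np.eye(3)-np.outer(d,d);A+=M;b+=M@c["o"]
    X=np.linalg.solve(A,b); return X,[np.linalg.norm(proj(c,X)[0]-p) for c,p in views]
E
python3 - <<'E'
from h import *
print(state())
a,c=save("top0","top");b,c2=save("scene0","scene")
print(c["o"],c["r"],c2["o"],c2["r"])
E
```

```text
{'time_s': 0.0, 'qpos': array([ 7.59147461e+01,  1.83515547e+01,  8.97069730e+01, -1.49111303e-03,
        7.20412779e+01, -1.14504709e+00]), 'qvel': array([ 0.02058732, -0.07136989,  0.02009318, -0.00064349,  0.03252267,
       -0.01420224]), 'effort': array([ 1.12646187e-03, -4.12467206e+01, -2.31976819e+01,  7.28404149e-02,
        4.58560477e-02, -1.84031041e-04]), 'ee_pos': array([128.64010479, 559.91605803, 213.11728445]), 'ee_rot': array([-1.79900186e+02, -5.77085706e-04,  1.67060254e+02]), 'force': array([-0.52957916, -0.03170162, -0.36737021]), 'torque': array([-0.01309982, -0.03946778,  0.00060062]), 'gripper_force': 0.0, 'gripper_width': 90.99089468898941}
[ 438.74256632  -61.82851564 1070.49157999] [-1.73725484e+02 -3.40919654e-02 -9.11919128e+01] [833.84475613 347.21913902 802.98045852] [-148.11986051    0.73773188  140.4402922 ]
```

```bash
sed -i 's/r=np.array(f\["rotation"\])/r=R.from_euler("xyz",f["rotation"],degrees=True).as_matrix()/' h.py
python3 - <<'E'
from h import *
save("top0","top");save("scene0","scene")
E
```

```text
(no output)
```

View pics/top0.png

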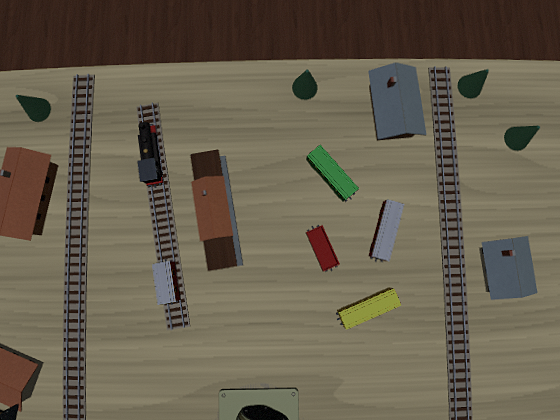

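View pics/scene0.png

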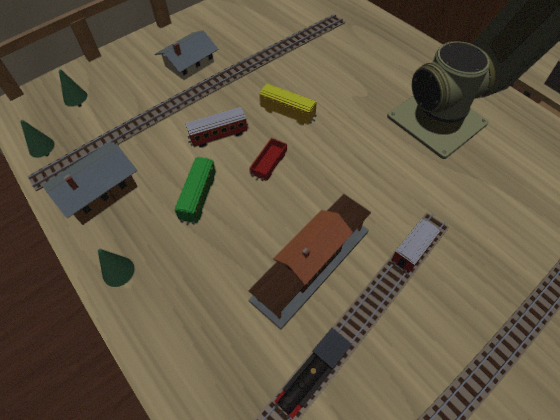

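Top view: the candidates on the bare board are the grey-roofed one at (387,231), the green one at (332,173), the yellow one at (368,308) and the short roofless red wagon at (322,248). The grey-roofed one with a red body and windows, at (217,126) in the scene view, fits the coach. The train is loco (150,152), gap about (158,222) and van (165,283), with the station at (215,210). I'll confirm it in enlarged crops.

Run:
```python
from h import *
a,c=load("top0");b,c2=load("scene0")
def crop(im,x,y,w,h,s,n):
    o=cv2.resize(im[y:y+h,x:x+w],None,fx=s,fy=s,interpolation=cv2.INTER_CUBIC)
    for k in range(0,w,10): cv2.putText(o,str(x+k),(k*s,8),0,.3,(255,255,255)); cv2.line(o,(k*s,10),(k*s,14),(255,255,255))
    for k in range(0,h,10): cv2.putText(o,str(y+k),(0,k*s+4),0,.3,(255,255,255)); cv2.line(o,(20,k*s),(24,k*s),(255,255,255))
    return o
A=crop(a,360,190,50,80,7,0);B=crop(b,175,95,80,60,5,0)
o=np.zeros((560,350+400,3),np.uint8);o[:,:350]=A;o[:300,350:]=B;cv2.imwrite("pics/c1.png",cv2.convertScaleAbs(o,alpha=1.5))
A=crop(a,130,90,65,250,1,0)
A=crop(a,130,95,70,100,6,0);B=crop(a,140,250,55,85,6,0)
o=np.zeros((600,750,3),np.uint8);o[:,:420]=A;o[:510,420:]=B;cv2.imwrite("pics/c2.png",cv2.convertScaleAbs(o,alpha=1.6))
```

```text
(no output)
```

View pics/c1.png

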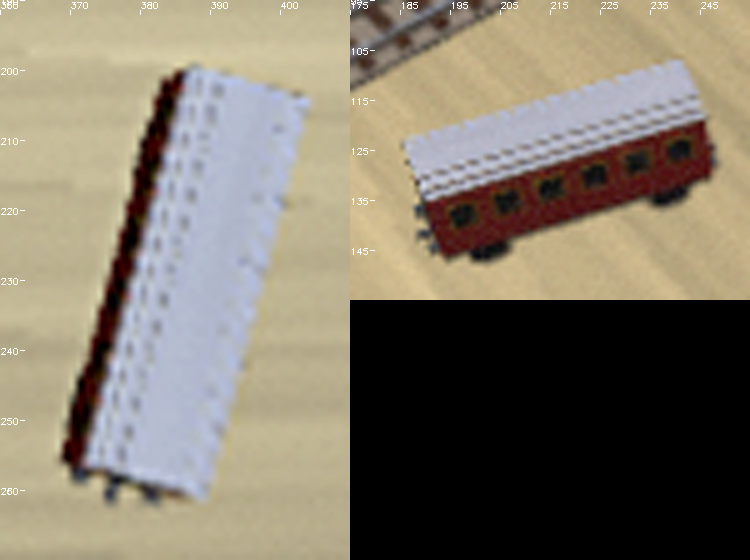

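View pics/c2.png

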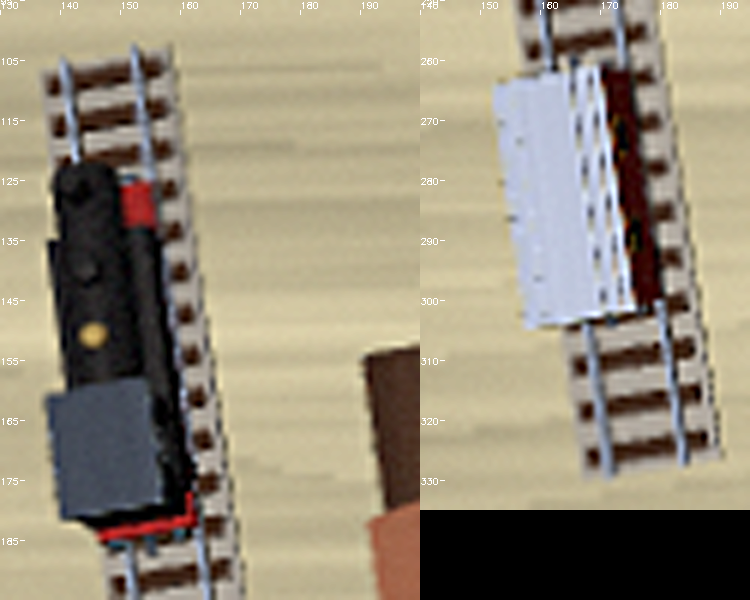

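The crop confirms the coach: a grey roof on a red box with six windows, in the top view corners (386,199) and (404,204) to (372,256) and (390,261). Track rail ends are about (141,105)/(153,103) and (171,329)/(184,327). The loco rear beam runs (147,185) to (162,181), and the van roof from (152,264)/(170,261) to (158,305)/(176,301).

Run:
```python
from h import *
np.set_printoptions(precision=1,suppress=True)
a,c=load("top0");b,s=load("scene0")
for t,p in [((386.4,199.3),(190.6,135)),((372.1,256.4),(246.2,118.6)),((404,204.3),(186,123.6)),((389.6,261.4),(241.6,107))]:
    print(*tri([(c,np.array(t)),(s,np.array(p))]))
rl=onz(c,[(140.8,105),(152.7,103),(171.3,329.2),(183.8,327.5)],12);print(rl)
A=(rl[0]+rl[1])/2;B=(rl[2]+rl[3])/2;d=(A-B)/np.linalg.norm(A-B);print(np.linalg.norm(A-B),np.degrees(np.arctan2(d[1],d[0])))
v=onz(c,[(152.2,264.2),(170,261),(157.8,304.7),(176.2,301.3)],75);print(v,(v-B)@d)
l=onz(c,[(146.7,184.7),(162.5,181.3)],30);print(l,(l-B)@d)
```

```text
[ 581.5 -337.6   64.3] [np.float64(0.2745781101674908), np.float64(0.2816591954987777)]
[ 437.9 -295.9   59.2] [np.float64(0.01625188419640115), np.float64(0.015884644216671472)]
[ 568.1 -383.6   60.1] [np.float64(0.392752871662494), np.float64(0.39367081126660153)]
[ 423.1 -338.7   60.1] [np.float64(0.6155596714541843), np.float64(0.5882115467068638)]
[[869.1 315.5  12. ]
 [873.8 282.   12. ]
 [259.3 224.1  12. ]
 [263.4 191.2  12. ]]
616.8878755833681 8.4901247068088
[[429.7 255.3  75. ]
 [436.9 210.5  75. ]
 [329.9 240.7  75. ]
 [337.7 194.8  75. ]] [173.5 174.   72.7  73.6]
[[639.5 287.2  30. ]
 [647.7 244.8  30. ]] [385.8 387.6]
```

```bash
cat >> h.py <<'E'
def go(p,yaw):
    s=state(); Rc=R.from_euler("xyz",s["ee_rot"],degrees=True)
    print("now",np.round(s["ee_pos"],1),np.round(s["ee_rot"],2),"shift",np.round(Rc.inv().apply(np.array(p)-s["ee_pos"]),1),
     "turn",np.round((Rc.inv()*R.from_euler("xyz",[180,0,yaw],degrees=True)).as_rotvec(degrees=True),2))
E
python3 - <<'E'
from h import *
print(np.round(grab_frame("wrist")["tool_from_camera"],3), grab_frame("wrist")["fovy"])
go((500,240,360),188.5)
E
```

```text
[[ 0.00000e+00 -9.65000e-01 -2.62000e-01  7.33290e+01]
 [ 1.00000e+00  1.00000e-03 -1.00000e-03 -6.19000e-01]
 [ 1.00000e-03 -2.62000e-01  9.65000e-01 -1.69682e+02]
 [ 0.00000e+00  0.00000e+00  0.00000e+00  1.00000e+00]] 68.1621533519426
now [128.7 560.3 213.7] [-179.97    0.    167.06] shift [-433.6 -229.1 -146.2] turn [-3.000e-02 -1.000e-02 -2.144e+01]
```

Emit:
{"op": "step_arm", "data": {"steps": [[0, 0, 0, -54, -28.5, -10, 1], [0, 0, 0, -54, -28.5, -10, 1], [0, 0, 0, -54, -28.5, -10, 1], [0, 0, 0, -54, -28.5, -10, 1], [0, 0, 0, -54, -28.5, -10, 1], [0, 0, 0, -54, -28.5, -10, 1], [0, 0, 0, -54, -28.5, -10, 1], [0, 0, 0, -54, -28.5, -10, 1]]}}

```text
time_s: 1.3
ee_pos: [500.0, 240.0, 294.4]
ee_rot: [180.0, 0.0, 167.1]
force: [0.6, 1.2, -0.4]
gripper_width: 91.1
gripper_force: 0.0
```

Emit:
{"op": "step_arm", "data": {"steps": [[0, 0, 0, 0, 0, 0, 1], [0, 0, 0, 0, 0, 0, 1], [0, 0, 0, 0, 0, 0, 1], [0, 0, 0, 0, 0, 0, 1], [0, 0, 0, 0, 0, 0, 1], [0, 0, 0, 0, 0, 0, 1], [0, 0, 0, 0, 0, 0, 1], [0, 0, 0, 0, 0, 0, 1]]}}

```text
time_s: 2.3
ee_pos: [498.8, 241.5, 294.0]
ee_rot: [180.0, 0.0, 167.1]
force: [-0.0, 0.5, -0.9]
gripper_width: 90.9
gripper_force: 0.0
```

Run:
```python
from h import *
im,c=save("w1","wrist"); print(state()["qpos"],c["o"])
o=cv2.resize(im,(784,588),interpolation=cv2.INTER_CUBIC)
cv2.imwrite("pics/w1v.png",cv2.convertScaleAbs(o,alpha=1.5))
go((480,-330,300),163.3)
```

```text
[ 2.46412904e+01  1.41693040e+01  8.40410172e+01  4.49680800e-03
  8.17904780e+01 -5.24192982e+01] [427.1331075 257.2862647 463.6445399]
now [498.7 241.5 293.9] [180.    -0.   167.06] shift [-109.7 -561.1   -6.1] turn [ 0.   -0.    3.76]
```

View pics/w1v.png

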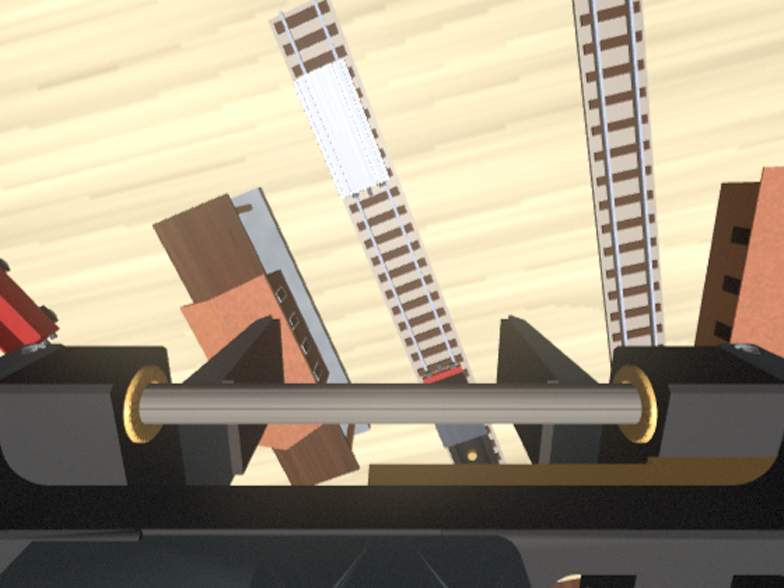

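Wrist view (×1.4): the van roof's gap-side edge runs from (345,197) to (388,181), the loco's red rear beam from (424,383) to (464,368), with the rails between them. I'll enlarge that part.

Run:
```python
from h import *
im,c=load("w1")
x,y,w,h,s=190,0,160,280,0
def crop(x,y,w,h,s):
    o=cv2.resize(im[y:y+h,x:x+w],None,fx=s,fy=s,interpolation=cv2.INTER_CUBIC)
    for k in range(0,w,10): cv2.putText(o,str(x+k),(k*s,8),0,.3,(0,0,255)); cv2.line(o,(k*s,10),(k*s,16),(0,0,255))
    for k in range(0,h,10): cv2.putText(o,str(y+k),(0,k*s+4),0,.3,(0,0,255)); cv2.line(o,(20,k*s),(26,k*s),(0,0,255))
    return o
o=np.zeros((600,796,3),np.uint8)
A=crop(200,40,85,120,5);B=crop(280,215,60,65,6)
o[:A.shape[0],:A.shape[1]]=A;o[:B.shape[0],430:430+B.shape[1]]=B
cv2.imwrite("pics/c3.png",o)
```

```text
(no output)
```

View pics/c3.png

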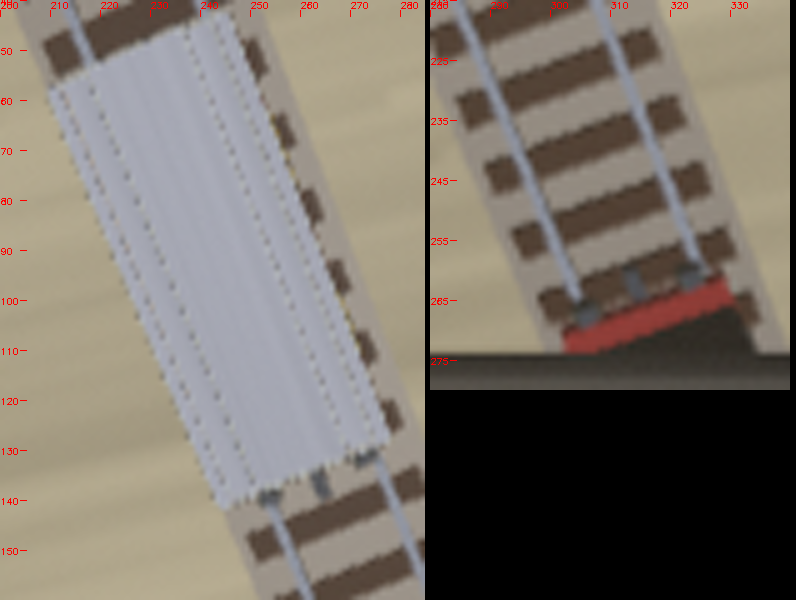

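Run:
```python
from h import *
np.set_printoptions(precision=1,suppress=True)
a,t=load("top0");b,w=load("w1");_,s=load("scene0")
L=onz(w,[(254.4,142),(261.6,159.6),(285,216),(304.2,264.2)],12)[:,:2];Rr=onz(w,[(276.4,134),(284,155),(308,216),(325,259.7)],12)[:,:2]
fit=lambda P:np.polyfit(P[:,0],P[:,1],1)
l,r=fit(L),fit(Rr);print(L,Rr,l,r)
th=(np.arctan(l[0])+np.arctan(r[0]))/2;print("yaw",np.degrees(th),"sep",(np.polyval(l,500)-np.polyval(r,500))*np.cos(th),"mid y@520",(np.polyval(l,520)+np.polyval(r,520))/2)
rt=onz(t,[(140.8,105),(152.7,103),(171.3,329.2),(183.8,327.5)],12)
A=(rt[0]+rt[1])/2;B=(rt[2]+rt[3])/2;print("top mid y@520",np.interp(520,[B[0],A[0]],[B[1],A[1]]))
P=np.array
V=[tri([(t,P(p)),(w,P(q))]) for p,q in [((152.2,264.2),(278,128)),((170,261),(245,141.6)),((157.8,304.7),(245.6,42.4)),((176.2,301.3),(210,58))]]
for v in V: print("van",*v)
for z in (20,30,40): print(z,onz(w,[(302,270.8),(329.7,261.3)],z),onz(t,[(146.7,184.7),(162.5,181.3)],z))
for p,q in [((162.5,181.3),(302,270.8)),((146.7,184.7),(329.7,261.3))]: print("beam",*tri([(t,P(p)),(w,P(q))]))
```

```text
[[443.8 217.9]
 [470.3 222. ]
 [560.9 236.4]
 [645.6 248.7]] [[440.  251. ]
 [471.1 255. ]
 [568.7 270.5]
 [645.3 282.3]] [  0.2 150. ] [  0.2 183. ]
yaw 8.726484745424978 sep -32.84799941412673 mid y@520 246.3282797389583
top mid y@520 246.24821421522807
van [430.7 255.3  75.2] [np.float64(0.4176253621230115), np.float64(0.8813126924231637)]
van [437.7 211.7  70.7] [np.float64(0.33564091983408967), np.float64(0.6932495429192549)]
van [330.6 240.8  73.1] [np.float64(0.3945050149923367), np.float64(0.9316687445520256)]
van [337.3 196.   70.1] [np.float64(0.0432818330759237), np.float64(0.09950370667676331)]
20 [[652.  243.2  20. ]
 [645.7 288.4  20. ]] [[641.4 290.6  20. ]
 [649.7 247.7  20. ]]
30 [[646.9 243.5  30. ]
 [640.8 287.7  30. ]] [[639.5 287.2  30. ]
 [647.7 244.8  30. ]]
40 [[641.8 243.8  40. ]
 [635.9 287.   40. ]] [[637.6 283.9  40. ]
 [645.7 241.8  40. ]]
beam [647. 244.  31.] [np.float64(0.255173709211303), np.float64(0.44022155455007955)]
beam [639.6 287.2  31.4] [np.float64(0.22637972046688937), np.float64(0.3959171288753694)]
```

Emit:
{"op": "step_arm", "data": {"steps": [[0, 0, 0, -17, -47.5, 0, 1], [0, 0, 0, -17, -47.5, 0, 1], [0, 0, 0, -17, -47.5, 0, 1], [0, 0, 0, -17, -47.5, 0, 1], [0, 0, 0, -17, -47.5, 0, 1], [0, 0, 0, -17, -47.5, 0, 1], [0, 0, 0, -17, -47.5, 0, 1], [0, 0, 0, -17, -47.5, 0, 1]]}}

```text
time_s: 3.35
ee_pos: [546.2, -161.1, 294.0]
ee_rot: [180.0, 0.0, 167.0]
force: [0.3, -0.2, 0.3]
gripper_width: 91.4
gripper_force: 0.0
```

Emit:
{"op": "step_arm", "data": {"steps": [[0, 0, 0, -17, -47.5, 0, 1], [0, 0, 0, -17, -47.5, 0, 1], [0, 0, 0, -17, -47.5, 0, 1], [0, 0, 0, -17, -47.5, 0, 1], [0, 0, 3.8, 0, 0, 0, 1], [0, 0, 0, 0, 0, 0, 1], [0, 0, 0, 0, 0, 0, 1], [0, 0, 0, 0, 0, 0, 1]]}}

```text
time_s: 4.35
ee_pos: [570.1, -359.0, 294.3]
ee_rot: [-180.0, 0.0, 163.3]
force: [0.7, 0.7, -0.2]
gripper_width: 91.2
gripper_force: 0.0
```

Run:
```python
from h import *
im,c=save("w2","wrist"); print(state()["qpos"],c["o"])
P=[502.6,-339,70]; q=proj(c,P)[0]; print(q)
x,y,w,h,s=int(q[0]-75),max(0,int(q[1]-60)),150,120,5
o=cv2.resize(im[y:y+h,x:x+w],None,fx=s,fy=s,interpolation=cv2.INTER_CUBIC)
for k in range(0,w,10): cv2.putText(o,str(x+k),(k*s,8),0,.3,(0,0,255)); cv2.line(o,(k*s,10),(k*s,16),(0,0,255))
for k in range(0,h,10): cv2.putText(o,str(y+k),(0,k*s+4),0,.3,(0,0,255)); cv2.line(o,(20,k*s),(26,k*s),(0,0,255))
print(x,y);cv2.imwrite("pics/c4.png",o[:600])
```

```text
[-3.31884218e+01  2.58404727e+01  6.66106244e+01  3.62651395e-03
  8.75255392e+01 -1.06523337e+02] [ 499.60380152 -338.55531509  463.93969356]
[279.13297355 126.18086223]
204 66
```

View pics/c4.png

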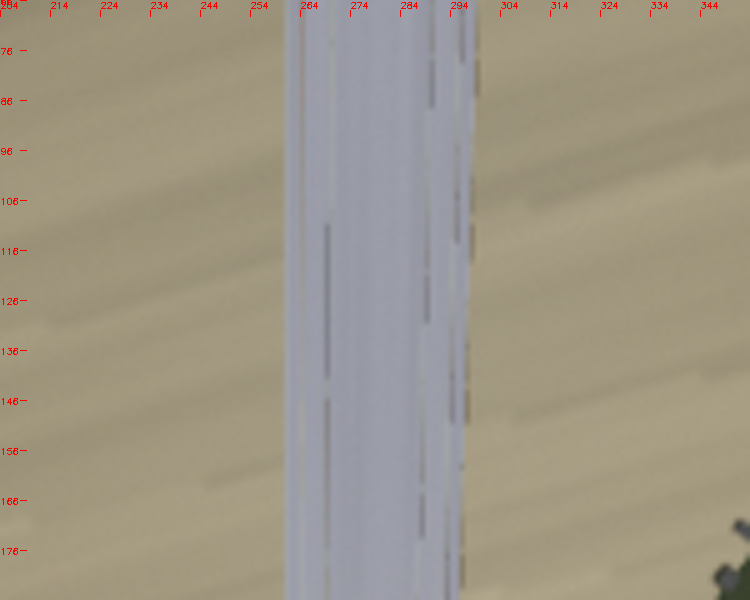

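The crop shows the roof along the image rows, left edge at about u=261 and right edge from about 299 to 296; its ends lie outside the crop. I'll segment the roof by code, since it is clearly bluer than the board.

Run:
```python
from h import *
np.set_printoptions(precision=2,suppress=True)
im,c=load("w2"); i=im.astype(int)
m=((i[:,:,0]-i[:,:,2]>3)&(i.sum(2)>250)).astype(np.uint8)
m=cv2.morphologyEx(m,cv2.MORPH_CLOSE,np.ones((5,5)))
n,lab,st,cen=cv2.connectedComponentsWithStats(m); k=lab[126,279]; print(st[k])
cnt=max(cv2.findContours((lab==k).astype(np.uint8),0,2)[0],key=cv2.contourArea)
q=cv2.approxPolyDP(cnt,6,True).reshape(-1,2); print(q)
W=onz(c,q+0.0,60); print(W)
mm=lab==k
rows=[(r,*np.flatnonzero(mm[r])[[0,-1]]) for r in range(st[k][1]+8,st[k][1]+st[k][3]-8,8)]
for z in (60,64):
  for j in (1,2):
    e=onz(c,[(r[j]+(-.5 if j==1 else .5),r[0]) for r in rows],z); f=np.polyfit(e[:,0],e[:,1],1); print(z,np.degrees(np.arctan(f[0])),np.polyval(f,502.6),np.std(e[:,1]-np.polyval(f,e[:,0])))
cv2.imwrite("pics/m.png",(mm*255).astype(np.uint8))
```

```text
[ 261   63   38  125 4513]
[[262  63]
 [261 186]
 [294 186]
 [298  64]]
[[ 426.75 -337.77   60.  ]
 [ 569.15 -383.87   60.  ]
 [ 581.64 -342.03   60.  ]
 [ 440.15 -296.8    60.  ]]
60 -17.505805032211445 -363.57155607702896 8.022988076219453e-05
60 -17.612848252249478 -315.5364837067083 0.34624737035906844
64 -17.50580503221138 -363.33319168881036 7.943540691322023e-05
64 -17.61284825224952 -315.7738460798465 0.34281866675917655
```

Run:
```python
from h import *
go((504.2,-340,120),162.45)
```

```text
now [ 570.  -359.1  294.3] [-1.8000e+02  2.0000e-02  1.6333e+02] shift [ 68.6  -0.6 174.2] turn [-0.    0.02  0.88]
```

Emit:
{"op": "step_arm", "data": {"steps": [[0, 0, 0, 17.1, 0, 30, 1], [0, 0, 0, 17.1, 0, 30, 1], [0, 0, 0, 17.1, 0, 30, 1], [0, 0, 0, 17.3, -0.6, 30, 1], [0, 0, 0.9, 0, 0, 30, 1], [0, 0, 0, 0, 0, 24.2, 1], [0, 0, 0, 0, 0, 0, 1], [0, 0, 0, 0, 0, 0, 1]]}}

```text
time_s: 5.4
ee_pos: [504.8, -340.8, 120.9]
ee_rot: [-180.0, 0.1, 162.4]
force: [0.3, -1.0, -0.4]
gripper_width: 91.3
gripper_force: 0.0
```

Run:
```python
from h import *
go((504.2,-340,21),162.45)
im,c=save("w3","wrist");cv2.imwrite("pics/w3v.png",cv2.convertScaleAbs(im,alpha=1.3))
```

```text
now [ 504.8 -340.8  120.9] [-1.7997e+02  1.1000e-01  1.6239e+02] shift [ 1.   0.6 99.9] turn [-0.03  0.11 -0.06]
```

View pics/w3v.png

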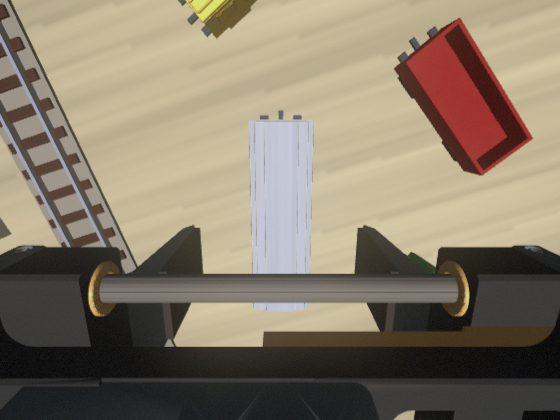

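The roof sits centred between the fingers (u 250 to 313, fingers 200 and 358), with the wagon and yellow van well clear. I'll descend and grip.

Emit:
{"op": "step_arm", "data": {"steps": [[0, 0, 0, 1, 0.6, 20, 1], [0, 0, 0, 0, 0, 20, 1], [0, 0, 0, 0, 0, 20, 1], [0, 0, 0, 0, 0, 20, 1], [0, 0, 0, 0, 0, 15, 1], [0, 0, 0, 0, 0, 4.5, 1], [0, 0, 0, 0, 0, 0, 1], [0, 0, 0, 0, 0, 0, 1]]}}

```text
time_s: 6.45
ee_pos: [503.8, -340.0, 21.0]
ee_rot: [-180.0, 0.1, 162.4]
force: [-0.5, -0.3, 0.3]
gripper_width: 90.9
gripper_force: 0.0
```

Emit:
{"op": "step_arm", "data": {"steps": [[0, 0, 0, 0, 0, 0, 0.6], [0, 0, 0, 0, 0, 0, 0.4], [0, 0, 0, 0, 0, 0, 0.3], [0, 0, 0, 0, 0, 0, 0.3], [0, 0, 0, 0, 0, 0, 0.3], [0, 0, 0, 0, 0, 0, 0.3], [0, 0, 0, 0, 0, 0, 0.3], [0, 0, 0, 0, 0, 0, 0.3]], "force": 30}}

```text
time_s: 7.45
ee_pos: [503.3, -339.5, 20.2]
ee_rot: [180.0, -0.0, 162.4]
force: [0.8, 1.1, 1.8]
gripper_width: 45.7
gripper_force: 30.0
```

Emit:
{"op": "step_arm", "data": {"steps": [[0, 0, 0, 0, 0, -8, 0.3], [0, 0, 0, 0, 0, -16, 0.3], [0, 0, 0, 0, 0, -24, 0.3], [0, 0, 0, 0, 0, -34, 0.3], [0, 0, 0, 0, 0, -40, 0.3], [0, 0, 0, 0, 0, -40, 0.3], [0, 0, 0, 0, 0, -20, 0.3], [0, 0, 0, 0, 0, -8, 0.3]]}}

```text
time_s: 8.45
ee_pos: [503.6, -340.0, 212.7]
ee_rot: [-179.9, 0.2, 162.4]
force: [-0.1, -0.5, -2.8]
gripper_width: 46.0
gripper_force: 30.0
```

Run:
```python
from h import *
s=state();print(s["gripper_width"],s["gripper_force"],s["force"],s["torque"])
go((538.8,249.2,210),188.6)
im,c=save("w4","wrist");save("s4","scene");b=cv2.imread("pics/s4.png")
cv2.imwrite("pics/v4.png",np.hstack([cv2.resize(im[80:330,150:400],(400,400)),cv2.resize(b[0:250,150:400],(400,400))]))
```

```text
46.047907000675366 29.999416060745716 [-0.09453427 -0.50387031 -2.80816007] [ 0.02495849 -0.00045945  0.05733911]
now [ 503.6 -340.   212.7] [-179.93    0.19  162.36] shift [145.1 572.2   1.5] turn [ -0.11   0.17 -26.24]
```

View pics/v4.png

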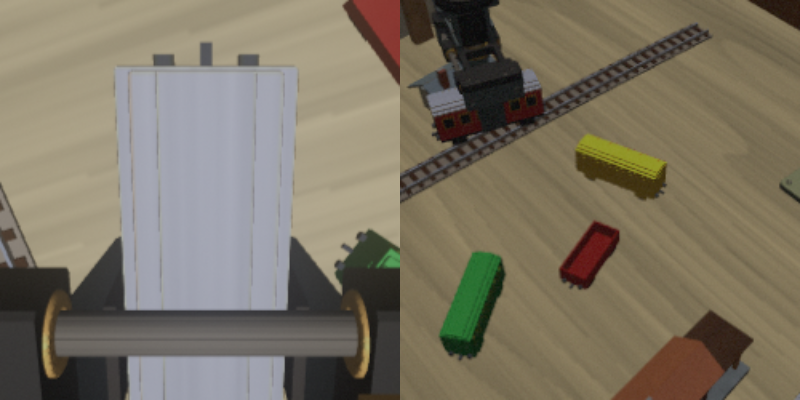

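The coach is held level (grip 46 mm, load about 2.8 N). The open wagon and the look-alikes stand where they were. Now I'll carry it over the station with the wheels at about z 190.

Emit:
{"op": "step_arm", "data": {"steps": [[0, 0, 0, 3.5, 14, 0, 0.3], [0, 0, 0, 7.1, 28, 0, 0.3], [0, 0, 0, 10.1, 40, 0, 0.3], [0, 0, 0, 10.1, 40, 0, 0.3], [0, 0, 0, 10.2, 40, 0, 0.3], [0, 0, 0, 10.2, 40, 0, 0.3], [0, 0, 0, 10.1, 40, 0, 0.3], [0, 0, 0, 10.1, 40, 0, 0.3]]}}

```text
time_s: 9.55
ee_pos: [519.6, -47.0, 209.1]
ee_rot: [180.0, -0.2, 162.4]
force: [0.5, -0.8, -2.5]
gripper_width: 45.5
gripper_force: 30.0
```

Emit:
{"op": "step_arm", "data": {"steps": [[0, 0, 0, 10.1, 40, 0, 0.3], [0, 0, 0, 10.1, 40, 0, 0.3], [0, 0, 0, 10.2, 40, 0, 0.3], [0, 0, 0, 10.2, 40, 0, 0.3], [0, 0, 0, 10.1, 40, 0, 0.3], [0, 0, 0, 10.1, 40, 0, 0.3], [0, 0, 0, 8.1, 32, 0, 0.3], [0, 0, 0, 4.6, 18, 0, 0.3]]}}

```text
time_s: 10.55
ee_pos: [537.2, 251.1, 209.0]
ee_rot: [-179.9, -0.1, 162.5]
force: [0.4, -0.1, -2.3]
gripper_width: 45.7
gripper_force: 30.0
```

Emit:
{"op": "step_arm", "data": {"steps": [[0, 0, -3, 0, 0, 0, 0.3], [0, 0, -5, 0, 0, 0, 0.3], [0, 0, -5, 0, 0, 0, 0.3], [0, 0, -5, 0, 0, 0, 0.3], [0, 0, -5, 0, 0, 0, 0.3], [0, 0, -3.2, 0, 0, 0, 0.3], [0, 0, 0, 0, 0, 0, 0.3], [0, 0, 0, 0, 0, 0, 0.3]]}}

```text
time_s: 11.55
ee_pos: [538.2, 249.1, 209.9]
ee_rot: [-180.0, -0.0, -171.5]
force: [-0.0, 0.1, -2.8]
gripper_width: 46.1
gripper_force: 30.0
```

Run:
```python
from h import *
s=state();print(s["gripper_width"],s["qpos"])
go((538.8,249.2,120),188.6)
np.set_printoptions(precision=1,suppress=True)
im,c=save("w5","wrist")
i=im.astype(int); m=((i[:,:,0]-i[:,:,2]>3)&(i.sum(2)>250)).astype(np.uint8)
q=proj(c,np.array(s["ee_pos"])+[-50*np.cos(np.radians(8.6)),-50*np.sin(np.radians(8.6)),49])[0].astype(int);print(q)
n,lab,st,_=cv2.connectedComponentsWithStats(m);k=lab[q[1],q[0]];print(st[k])
x,y,w,h=st[k][:4]
# near roof end line and sides in tool frame, eave height z=60 above wheels
zc=s["ee_pos"][2]-21+1+60
mm=lab==k
top=[(u,np.flatnonzero(mm[:,u])[0]-.5) for u in range(x+8,x+w-8,6)]
Rt=R.from_euler("xyz",s["ee_rot"],degrees=True)
for z in (zc,zc+10):print("end",Rt.inv().apply(onz(c,top,z)-s["ee_pos"])[:, 0].mean())
rows=[(r,*np.flatnonzero(mm[r])[[0,-1]]) for r in range(y+6,y+60,6)]
for j,o in((1,-.5),(2,.5)):
  e=Rt.inv().apply(onz(c,[(r[j]+o,r[0]) for r in rows],zc)-s["ee_pos"]);f=np.polyfit(e[:,0],e[:,1],1);print("side ang",np.degrees(np.arctan(f[0])),e[:,1].mean())
```

```text
46.08910370279484 [ 2.37296832e+01  2.01125249e+01  8.75350335e+01  7.22226550e-04
  7.24005901e+01 -7.47789528e+01]
now [538.2 249.1 209.9] [-1.7999e+02 -5.0000e-02 -1.7149e+02] shift [-0.7 -0.  89.9] turn [-0.01 -0.05 -0.09]
[280 185]
[  222   123   114   151 15266]
end 74.17616712020141
end 74.13228572309936
side ang -0.24756965858902555 -23.822521625062148
side ang 0.0675461153033067 21.90136941827095
```

Emit:
{"op": "step_arm", "data": {"steps": [[0, 0, 0, 0, 0, 8, 0.3], [0, 0, 0, 0, 0, 16, 0.3], [0, 0, 0, 0, 0, 25, 0.3], [0, 0, 0, 0, 0, 25, 0.3], [0, 0, 0, 0, 0, 25, 0.3], [0, 0, 0, 0, 0, 20, 0.3], [0, 0, 0, 0, 0, 11, 0.3], [0, 0, 0, 0, 0, 0, 0.3]]}}

```text
time_s: 12.6
ee_pos: [537.9, 249.1, 79.1]
ee_rot: [-180.0, -0.1, -171.4]
force: [0.1, -0.6, -2.3]
gripper_width: 46.0
gripper_force: 30.0
```

Run:
```python
from h import *
s=state();print(s["ee_pos"],s["ee_rot"])
im,c=save("w6","wrist");b,sc=save("s6","scene")
P=np.array(s["ee_pos"]);q=proj(sc,P)[0];print(q)
def crop(im,x,y,w,h,s):
    o=cv2.resize(im[y:y+h,x:x+w],None,fx=s,fy=s,interpolation=cv2.INTER_CUBIC)
    for k in range(0,w,10): cv2.putText(o,str(x+k),(k*s,8),0,.3,(0,0,255)); cv2.line(o,(k*s,10),(k*s,16),(0,0,255))
    for k in range(0,h,10): cv2.putText(o,str(y+k),(0,k*s+4),0,.3,(0,0,255)); cv2.line(o,(20,k*s),(26,k*s),(0,0,255))
    return o
A=crop(im,210,30,140,110,4);B=crop(b,int(max(0,q[0]-100)),int(min(q[1]-60,270)),170,150,3)
o=np.zeros((600,800,3),np.uint8);A=A[:300] if 0 else A
# stack: wrist crop left-top at scale 3
A=crop(im,210,20,140,120,3)
o=np.zeros((600,800,3),np.uint8);A=crop(im,210,40,140,100,4)[:, :]
o=np.zeros((600,560+240,3),np.uint8);o[:400,:560]=A
B=crop(b,int(q[0]-60),int(q[1]-50),120,99,2);o[402:402+198,560:800]=0;o[402:600,:240]=B;o[402:600,240:240+396]=cv2.resize(b[210:408,200:398+198],(396,198));o[402:600,636:800]=0
cv2.imwrite("pics/v6.png",cv2.convertScaleAbs(o,alpha=1.4))
```

```text
[537.87326948 249.07957637  79.1165826 ] [-1.79971563e+02 -1.23756794e-01 -1.71441806e+02]
[374.73361094 294.27052217]
```

View pics/v6.png

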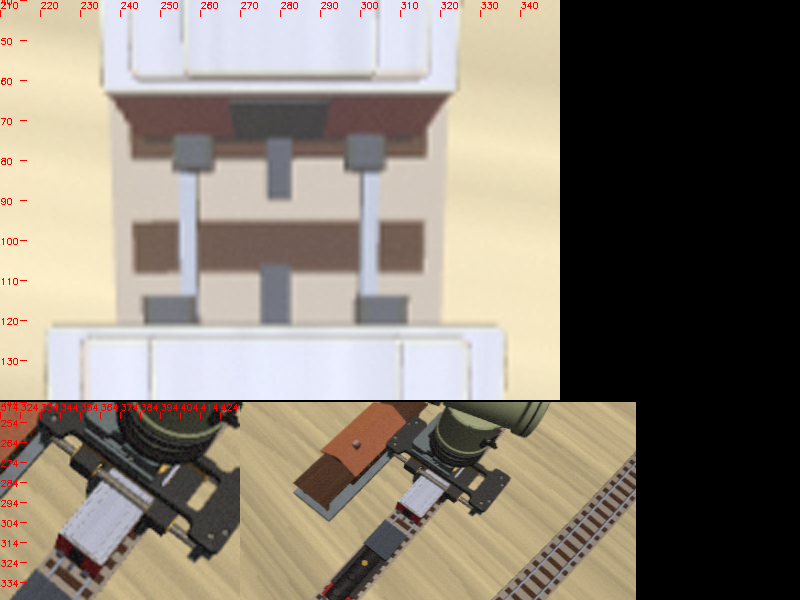

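The wrist crop looks down the gap between the coach end (roof edge v≈121, u 222–336; buffers u 252/305) and the van (roof edge v≈63). The rails show between them at u≈257.2 and 302.5, v≈100. The scene view shows the coach over the gap, clear of the loco and the station. I'll compare sideways positions in one frame.

Run:
```python
from h import *
np.set_printoptions(precision=2,suppress=True)
_,c=load("w6");ee=np.array([537.87,249.08,79.12]);Rt=R.from_euler("xyz",[-179.97,-.124,-171.44],degrees=True)
T=lambda px,z:Rt.inv().apply(onz(c,px,z)-ee)
f=lambda x,y:(210+x/4,40+y/4)
zo=ee[2]-20
print("K",c["K"][0,0],c["K"][:2,2],"cam down",c["r"][:,2])
print("coach roof",T([f(47,326),f(506,326)],zo+60))
print("coach buf",T([f(170,310),f(381.5,310),f(275,285)],zo+20))
for z in(11.,12.,):print("rails",z,T([f(189,280),f(370,280),f(189,190),f(370,190)],z))
print("van roof",T([f(104,93),f(457,93)],72))
print("van buf",T([f(193.5,155),f(364.5,155),f(279,170)],32))
```

```text
K 310.3894735183254 [278.34 208.14] cam down [ 0.26  0.04 -0.97]
coach roof [[ 74.56 -23.79 -39.83]
 [ 74.57  22.45 -39.85]]
coach buf [[ 76.88 -14.6    0.17]
 [ 76.88  13.18   0.16]
 [ 80.02  -0.8    0.17]]
rails 11.0 [[ 83.46 -16.52  68.31]
 [ 83.47  16.59  68.29]
 [ 98.9  -16.25  68.34]
 [ 98.9   16.28  68.33]]
rails 12.0 [[ 83.42 -16.45  67.31]
 [ 83.43  16.52  67.29]
 [ 98.79 -16.18  67.34]
 [ 98.8   16.2   67.33]]
van roof [[104.34 -23.25   7.36]
 [104.34  23.05   7.33]]
van buf [[102.01 -14.06  47.35]
 [102.01  13.76  47.33]
 [ 99.73  -0.15  47.34]]
```

The rails lie +0.75 mm in tool y from the coach. The tool is parallel to the rails, and the distance to the van is 29.8 mm (30 wanted). The commanded lift leaves the wheels 60 above the board, so I go down 40 and +0.8 in y.

Emit:
{"op": "step_arm", "data": {"steps": [[0, 0, 0, 0, 0.8, 4, 0.3], [0, 0, 0, 0, 0, 7, 0.3], [0, 0, 0, 0, 0, 8, 0.3], [0, 0, 0, 0, 0, 8, 0.3], [0, 0, 0, 0, 0, 7, 0.3], [0, 0, 0, 0, 0, 4, 0.3], [0, 0, 0, 0, 0, 2, 0.3], [0, 0, 0, 0, 0, 0, 0.3]]}}

```text
time_s: 13.7
ee_pos: [538.4, 250.2, 40.2]
ee_rot: [180.0, 0.0, -171.4]
force: [0.0, 0.1, -2.2]
gripper_width: 46.0
gripper_force: 30.0
```

Run:
```python
from h import *
np.set_printoptions(precision=2,suppress=True)
L=[]
for k in range(8):
    s=state();L.append([*s["ee_pos"],*(np.array(s["ee_rot"])%360),*s["force"],s["gripper_width"]]);im,c=save("w7","wrist")
print(np.mean(L,0),np.std(L,0)[:6])
b,_=save("s7","scene")
A=cv2.resize(im[40:140,210:350],None,fx=4,fy=4,interpolation=cv2.INTER_CUBIC)
B=cv2.resize(b[250:420,270:470],(235,200))
o=np.zeros((600,800,3),np.uint8);o[:400,:560]=A;B=cv2.resize(b[270:370,310:430],(240,200),interpolation=cv2.INTER_CUBIC);o[400:600,:240]=B;o[400:600,240:440]=b[215:415,260:460]
cv2.imwrite("pics/v7.png",cv2.convertScaleAbs(o,alpha=1.4))
```

```text
[538.53 250.23  40.45 179.99   0.02 188.56   0.05   0.05  -1.81  45.9 ] [0.05 0.03 0.09 0.   0.01 0.  ]
```

View pics/v7.png

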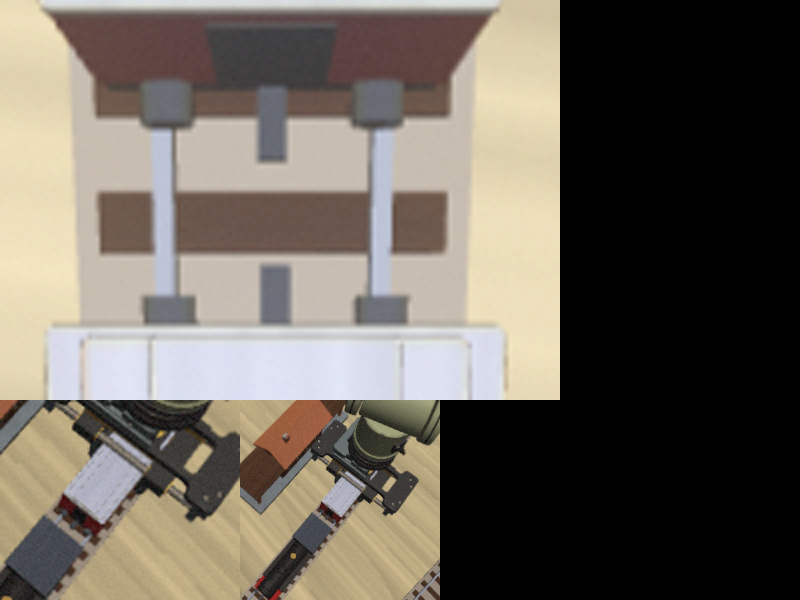

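Run:
```python
from h import *
np.set_printoptions(precision=2,suppress=True)
_,c=load("w7");ee=np.array([538.53,250.23,40.45]);Rt=R.from_euler("xyz",[179.99,.02,188.56],degrees=True)
T=lambda px,z:Rt.inv().apply(onz(c,px,z)-ee)[:,:2].ravel()
f=lambda x,y:(210+x/4,40+y/4)
print("coach roof",T([f(47,326),f(506,326)],80))
print("coach buf",T([f(170,310),f(381.5,310),f(275,285)],40))
print("rails",T([f(167,285),f(380,285),f(164,150),f(381.5,150)],12))
print("van roof",T([f(42,10),f(498,10)],72))
print("van buf",T([f(166.5,105),f(378,105),f(271.5,125)],32))
```

```text
coach roof [ 74.6  -23.86  74.62  22.47]
coach buf [ 76.93 -14.65  76.94  13.17  80.07  -0.84]
rails [ 81.12 -17.29  81.13  15.17 100.26 -17.32 100.27  14.96]
van roof [105.31 -24.33 105.32  21.58]
van buf [103.11 -15.2  103.12  12.77 100.66  -1.32]
```

The rails are now −0.3 to −0.4 mm in tool y from the coach. I'll make one fine correction and let it settle.

Emit:
{"op": "step_arm", "data": {"steps": [[0, 0, 0, 0, -0.3, 0, 0.3], [0, 0, 0, 0, 0, 0, 0.3], [0, 0, 0, 0, 0, 0, 0.3], [0, 0, 0, 0, 0, 0, 0.3], [0, 0, 0, 0, 0, 0, 0.3], [0, 0, 0, 0, 0, 0, 0.3], [0, 0, 0, 0, 0, 0, 0.3], [0, 0, 0, 0, 0, 0, 0.3]]}}

```text
time_s: 15.15
ee_pos: [538.5, 249.9, 40.3]
ee_rot: [180.0, 0.0, -171.4]
force: [-1.0, -0.1, -2.0]
gripper_width: 46.0
gripper_force: 30.0
```

Run:
```python
from h import *
s=state();print(s["ee_pos"],s["ee_rot"],s["force"],s["gripper_width"])
print(job_done())
```

```text
[538.45824161 249.86962729  40.26290275] [ 1.79995225e+02  3.45822817e-03 -1.71436031e+02] [-0.96931296 -0.09695727 -2.02622004] 45.95794671243191
the job is handed in; nothing more can be done
None
```

The job is handed in at about 15 s of the 45 s allowed, with the coach held still and level about 8 mm above the rails, midway in the gap and in line with the track to well under 1 mm by my camera measurements; I saw no sign of contact with the station, loco, van or wagon.

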